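Roll down the seal strip of a roaster window

ROBOT

A 6-joint arm with a two-finger parallel gripper is mounted at the origin on the work surface. World frame = base frame: x ahead of the robot, y to its left, z up, the work surface at z = 0. Lengths are in m, angles in rad, forces in N, time in s.
With the tool pointing down it reaches from about 0.3 to 0.75 m from the base axis. Payload 8.5 kg.
Tool frame: the origin (TCP) lies on the centre line of the jaws, within the pads' length; the fingertips stand 11 mm ahead of it and the grasp point (between the pads) lies 8 mm behind it (ctrl.tip_extent is the distance from the TCP to the fingertips, in m); z points along the fingers, y is the direction in which the jaws open and shut (so a half turn about z gives the same grasp; the last joint's range is limited). The gripper opens to 85 mm and grips with 20 to 120 N. Pads are 22 mm wide; open, the fingers measure 114 mm over their backs; the gripper's body (76 mm by 85 mm) begins 54 mm behind the grasp point. The pads swing forward as they close: fully open they stand 13 mm farther back than shut.
Start: joints at [-1.465, 0.381, 1.297, -0, 1.464, -0.215], TCP at [0.173, -0.522, 0.242] pointing down, gripper open.
Joint ranges: [-3.11, 3.11], [-0.89, 2.33], [0.22, 2.48], [-1.42, 4.56], [0.17, 2.85], [-2.88, 2.88]. Speed limits (rad/s): [2.39, 2.39, 3.14, 3.14, 3.14, 3.14].

INTERFACE

Orientations are given as a unit quaternion [w, x, y, z].
In Python, from plant import ctrl gives the robot as it stands.
- The arm moves only by the tool step_arm, never from a script. Its argument "commands" is a list of rows, each a list of 2 entries, a list of its own where there are three numbers: the shift along the world's x, y, z in m, then the turn about the world's z in degrees. A call has 1 to 10 rows; each row is the pose to reach, as a shift and turn from the pose commanded when the call began; what a row does not reach only later rows make up. A row lasts 1/12 s, in which the tool goes at most 41.7 mm and 7.16 degrees, less where a joint would pass 70% of its speed; a pose out of reach is approached as far as the arm can. A call with a gripper value outside its range is refused whole. "hand" is the opening, from 0 (shut) to 1 (fully open), set as the call begins (left out, the last holds). The fingers move at their own pace and stop on an object; "newtons" is the grip in N (left out, the last holds). Time passes only in rows, so rows that repeat a pose let the fingers close. It gives the time, the measured TCP pose, the force and the opening at its end, in the units of the state.
- ctrl.sense(): the state, without advancing time (a new reading comes with each control period).
- ctrl.read_camera(name): name is "side" or "top" or "wrist"; returns the picture (384x512x3 uint8, red, green, blue); there is no depth.
- ctrl.camera_model(name): a dict with "fx", "fy", "cx", "cy" (pixels), "dist_coeffs" ([k1, k2, p1, p2, k3] as OpenCV has them; the pictures are not rectified), "R" (3x3) and "t" (3): a world point X has camera coordinates R X + t. Camera axes: x right, y down, z forward; pixel columns grow to the right and rows downward; lengths in m; the calibration is good to about 2 mm. A picture is of the moment at which its call begins: read the wrist's pose just before it. camera_model takes no time and is no camera call; for the wrist camera it gives the pose at the moment of the call.
- ctrl.job_done(): hands the job in, once; it reports no verdict.
The state is a dict: "clock": time; "joint_positions": joint angles; "qvel": joint speeds; "joint_efforts": joint torques, N m; "eef_pos": TCP position; "tool_rot": TCP orientation; "force": force on the tool from outside, world axes, zero at the start; "ft_torque": the same for the moment, N m; "opening": finger opening in m.
Only numpy, scipy, OpenCV 4.12 (cv2) and the standard library are available. Lean on these libraries where they do the work, as an engineer would, in place of code of your own. Each camera call takes 0.05 s, during which the arm holds its last target. There are 200 camera calls.

TASK

Take the hand roller out of its rest and roll it along the seal strip on the roaster's window panel in a long stroke with firm but not hard pressure (about 15 N; more than 25 N may crack the glass), until every link of the strip is fully home. Press the panel and strip only with the roller's wheel, never with the gripper, then stand the roller back upright in its rest and leave everything else on the bench where it is.

Things in the scene. Friction and masses are not known exactly. Their poses are not given: they have to be found in the camera images.
- strip_mid (a point): Middle of the seal strip: eight stiff black clip-in links with an orange stripe, in one row 224 mm long (28 mm a link) and 21 mm wide, along the panel's edge nearer the robot. Point on its centre line at half length, 73 mm above the bench: only the nominal height of the tops of home links. y axis along the strip, x across it, into the panel. Unseated links stand up to 4 mm higher.
- stand: Fixed service stand with a roaster's window panel (grey frame 180 x 270 mm, glass), origin on the bench under its middle. The panel lies up to 4 mm higher or lower than nominal and slopes along the strip by up to 0.045 rad either way (5 mm at its ends); no reading tells this: feel for it. It gives on rubber feet, 1 mm per 6 N or so.
- strip_end (a point): End of the strip's row on the +y side (link 8), 112 mm from strip_mid, at the same nominal height; the other end lies as far the other way. Frame beside the strip is 4 mm lower than seated links. A link starts to go down at about 9 N, stays where left and stops hard when home. Over 25 N may crack the glass; about 15 N is right.
- roller_grip (a point): Centre of the orange grip block (28 mm along x, 30 along y, 44 high) of an upright hand roller, about 370 g. Below it a steel fork with side plates 50 mm long, 46 mm wide over all, holds a black rubber wheel, 50 mm in diameter, 34 mm wide, free to turn, with its lowest point 81 mm below this point. It rolls along this point's x axis; the axle lies along y. Block: 22 mm above and below this point.
- roller: The same hand roller, 103 mm tall; origin at the wheel's lowest point.
- rest_floor (a point): Centre of the floor of the roller's rest, a fixed grey open pocket; the floor is 6 mm above the bench. Inside 54 mm along x, 52 mm along y; walls and flared lips reach 42 mm above the floor. The roller stands upright in it, wheel on the floor, rolling direction along this point's x axis, with about 2 to 3 mm play on each side.
- wheel (a joint): Turn of the roller's wheel about its axle, rad, 0 at the start, either sign; 1 rad is 25 mm rolled.
- link0 (a joint): How far link 1 of 8 of the strip is pressed in, m: 0 stands up, 0.004 fully home (hard stop). Its middle lies -98 mm along y from point strip_mid.
- link1 (a joint): How far link 2 of 8 of the strip is pressed in, m: 0 stands up, 0.004 fully home (hard stop). Its middle lies -70 mm along y from point strip_mid.
- link2 (a joint): How far link 3 of 8 of the strip is pressed in, m: 0 stands up, 0.004 fully home (hard stop). Its middle lies -42 mm along y from point strip_mid.
- link3 (a joint): How far link 4 of 8 of the strip is pressed in, m: 0 stands up, 0.004 fully home (hard stop). Its middle lies -14 mm along y from point strip_mid.
- link4 (a joint): How far link 5 of 8 of the strip is pressed in, m: 0 stands up, 0.004 fully home (hard stop). Its middle lies 14 mm along y from point strip_mid.
- link5 (a joint): How far link 6 of 8 of the strip is pressed in, m: 0 stands up, 0.004 fully home (hard stop). Its middle lies 42 mm along y from point strip_mid.
- link6 (a joint): How far link 7 of 8 of the strip is pressed in, m: 0 stands up, 0.004 fully home (hard stop). Its middle lies 70 mm along y from point strip_mid.
- link7 (a joint): How far link 8 of 8 of the strip is pressed in, m: 0 stands up, 0.004 fully home (hard stop). Its middle lies 98 mm along y from point strip_mid.
- jar: Bystander: glass jar with a white lid, 90 mm wide, 150 mm tall; origin at the centre of its underside.
- jar2: Bystander: brown jar with a steel lid, 80 mm wide, 90 mm tall; origin at the centre of its underside.
- tin: Bystander: green tin, 70 mm wide, 100 mm tall; origin at the centre of its underside.
- mug: Bystander: white mug, 80 mm wide, 90 mm tall; origin at the centre of its underside.
- carton: Bystander: cardboard carton 80 x 110 x 130 mm; origin at the centre of its underside.
- driver: Bystander: screwdriver lying on the bench; origin on the bench under it.
- spare: Bystander: a single spare black strip link, 21 x 27 x 14 mm, lying in a small aluminium tray (100 x 100 x 30 mm); origin at the centre of its underside.
Things that resemble listed ones, but are neither listed nor needed, are in the scene too. Of the things that look like the roller, the larger one is meant. Leave any purple look-alike of the part that bears rest_floor alone.

How it is judged:
On the way, in this order (a step that is already met when the one before it is completed fails the run):
1. the roller is lifted out of its rest (z of roller_grip in the frame of rest_floor above 0.125 m), for 0.1 s.
2. the roller's wheel has turned by rolling at least 100 mm (4 rad) in one direction ((value of joint wheel above 4 rad or value of joint wheel below -4 rad)).
At the end, for the whole second after the job is handed in: All eight links are pressed in at least 3 of their 4 mm, and the roller stands upright in its rest (within 20 mm of its centre, wheel on the floor within 9 mm, within 0.3 rad of upright), at rest (value of joint each of link0, link1, link2, link3, link4, link5, link6, link7 above 0.003 m and horizontal distance between roller_grip and rest_floor below 0.02 m and z of roller_grip in the frame of rest_floor below 0.09 m and angle between roller_grip's own z axis and vertical below 0.3 rad and linear speed of roller below 0.02 m/s); the robot touches nothing.
It fails at once if the window panel and strip are pressed by the roller with more than 25 N (contact force between roller and stand above 25 N).
It fails at once if the gripper or arm presses the panel, strip or stand (contact force between any of the fingers, the arm and stand above 2 N).
It fails at once if a bystander is moved by more than 30 mm (distance of any of jar, jar2, tin, mug, carton, driver, spare from where it was at the start of the episode above 0.03 m).
It also fails if it takes over 72 s, if anything falls off the work surface, if the arm or the gripper's body presses on something with over 40 N, if the wrist force passes 120 N, or if a joint passes its speed limit or range.

## Working session

There is one attempt and no reset: what is moved stays moved. The work goes in short steps, Python scripts to look and compute and a tool call to move; the robot and the scene stay as the last step left them, time stands still between calls to the robot, and variables do not carry over. Pictures are saved under pics/ and viewed, about 8 in all and at most 12, crops included, and the job is handed in when it is done.

Besides the shell and the picture viewer there is one more tool, called after "Call:" as a command line: name --argument value ..., lists and objects as JSON in quotes. step_arm: Moves the arm, as the interface text tells. Its arguments: {"type":"object","properties":{"commands":{"type":"array"},"hand":{"type":"number"},"newtons":{"type":"number"}},"required":["commands"]}

```bash
mkdir -p pics
cat > h.py <<'E'
import numpy as np, cv2
from plant import ctrl
def px2ray(m,uv):
    K=np.array([[m['fx'],0,m['cx']],[0,m['fy'],m['cy']],[0,0,1]])
    p=cv2.undistortPoints(np.array([[uv]],float),K,np.array(m['dist_coeffs']))[0,0]
    R=np.array(m['R']);t=np.array(m['t'])
    return -R.T@t, R.T@np.array([p[0],p[1],1])
def at(m,uv,z):
    o,d=px2ray(m,uv); return o+d*(z-o[2])/d[2]
def proj(m,X):
    K=np.array([[m['fx'],0,m['cx']],[0,m['fy'],m['cy']],[0,0,1]])
    return cv2.projectPoints(np.array(X,float).reshape(-1,1,3),cv2.Rodrigues(np.array(m['R']))[0],np.array(m['t'],float),K,np.array(m['dist_coeffs']))[0][:,0]
def snap(n,f):
    im=ctrl.read_camera(n); cv2.imwrite(f'pics/{f}.png',cv2.cvtColor(im,cv2.COLOR_RGB2BGR)); return im
E
python3 - <<'E'
from h import *
a=snap('top','top0');b=snap('side','side0')
cv2.imwrite('pics/top0b.png',cv2.resize(cv2.imread('pics/top0.png'),(800,600),interpolation=cv2.INTER_CUBIC))
for n in('top','side'):
    m=ctrl.camera_model(n);print(n,m)
print(ctrl.sense())
E
```

```text
top {'fx': 390.9291361229994, 'fy': 390.9291361229994, 'cx': 262.8289677741635, 'cy': 190.72760307025266, 'dist_coeffs': array([-0.01954273,  0.        ,  0.        ,  0.        ,  0.        ]), 'R': array([[-0.00118179, -0.99988307, -0.01524646],
       [-0.99654678,  0.00244341, -0.08299728],
       [ 0.08302482,  0.01509573, -0.99643314]]), 't': array([-0.03482832,  0.54945015,  1.0383902 ])}
side {'fx': 472.6975521762772, 'fy': 472.6975521762772, 'cx': 266.0827890796911, 'cy': 197.96692643018244, 'dist_coeffs': array([-0.02431918,  0.        ,  0.        ,  0.        ,  0.        ]), 'R': array([[-0.86288349, -0.50529272,  0.01055207],
       [-0.3418405 ,  0.56812495, -0.74858475],
       [ 0.37225953, -0.64954854, -0.66295515]]), 't': array([0.43644774, 0.29939291, 1.05174428])}
{'clock': 0.1, 'joint_positions': array([-1.46528743e+00,  3.81120970e-01,  1.29815715e+00, -2.38131295e-05,
        1.46356436e+00, -2.15315165e-01]), 'qvel': array([ 1.27699789e-03, -7.84262859e-04, -2.11841022e-03, -8.39420667e-05,
        9.23445272e-04, -7.55843872e-04]), 'joint_efforts': array([ 2.38886663e-03, -4.49223018e+01, -2.31655884e+01, -2.30189517e-04,
        3.66515524e-03, -1.09538882e-05]), 'eef_pos': array([ 0.17340016, -0.52169822,  0.24178699]), 'tool_rot': array([-6.24623990e-04,  9.87161158e-01,  1.59726197e-01,  2.24730730e-05]), 'force': array([0.24700552, 0.28458587, 0.03235651]), 'ft_torque': array([ 0.02844438,  0.07241179, -0.03402462]), 'opening': 0.08504791475381311}
```

View pics/top0b.png

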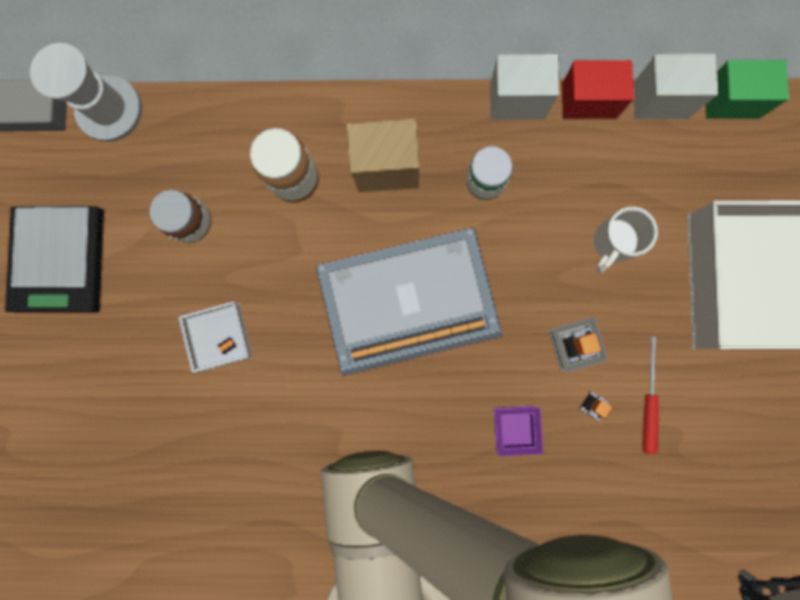

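View pics/side0.png

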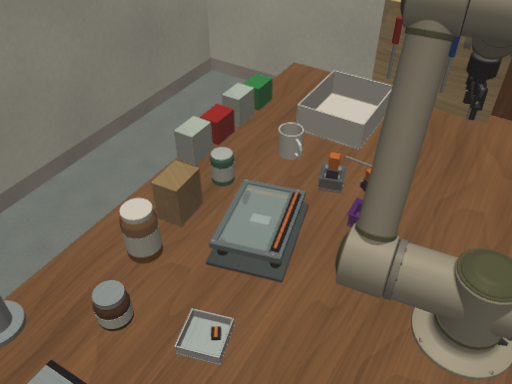

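The top view shows the strip from about (352,355) to (485,323) in the 800x600 image. The roller stands in a grey rest at (579,344), with its orange block top near (587,344). The smaller look-alike lies at (596,406) and the purple pocket at (518,430).

Run:
```python
from h import *
m=ctrl.camera_model('top');s=1.5625
for n,u,z in [('stripL',(352,355),.075),('stripR',(485,323),.075),('gripTop',(587,344),.109),('restA',(551,327),.048),('restB',(597,317),.048),('restC',(607,360),.048),('restD',(561,370),.048)]:
    print(n,at(m,(u[0]/s,u[1]/s),z).round(4))
im=cv2.imread('pics/top0.png')
c=cv2.resize(im[195:285,200:400],(800,360),interpolation=cv2.INTER_CUBIC)
cv2.imwrite('pics/c1.png',c)
```

```text
stripL [0.4514 0.0598 0.075 ]
stripR [ 0.5035 -0.1587  0.075 ]
gripTop [ 0.4686 -0.3158  0.109 ]
restA [ 0.4977 -0.2726  0.048 ]
restB [ 0.5144 -0.3504  0.048 ]
restC [ 0.4422 -0.3653  0.048 ]
restD [ 0.4257 -0.2879  0.048 ]
```

View pics/c1.png

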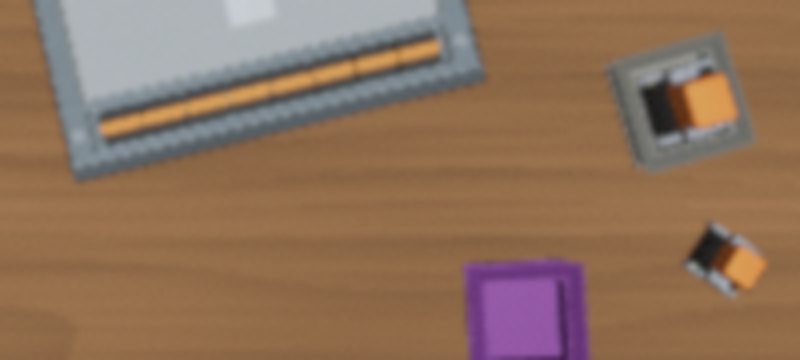

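The crop shows the fork plates on the rest's ±x sides, so the roller's rolling direction is about world y at 102°, nearly parallel to the strip at 103.4°. The strip measures 224.6 mm, which matches. Next I go above the roller.

Call:
step_arm --commands '[[[0.033,0.0225,0],-1],[[0.066,0.045,0],-2],[[0.099,0.068,0],-3],[[0.132,0.09,0],-4],[[0.165,0.113,0],-5],[[0.198,0.135,0],-6],[[0.231,0.158,0],-6],[[0.264,0.18,0],-6],[[0.297,0.203,0],-6],[[0.297,0.203,0],-6]]' --hand 1 --newtons 80

```text
clock: 0.93
eef_pos: [0.4746, -0.3146, 0.2418]
tool_rot: [-0.001, 0.994, 0.111, 0.001]
force: [-0.7, -0.1, -0.4]
opening: 0.0857
```

Call:
step_arm --commands '[[[0,0,0],0],[[0,0,0],0]]'

```text
clock: 1.1
eef_pos: [0.4701, -0.319, 0.2419]
tool_rot: [-0.0, 0.994, 0.108, -0.0]
force: [-0.1, -0.1, -0.7]
opening: 0.0855
```

Run:
```python
from h import *
m=ctrl.camera_model('wrist');s=ctrl.sense();snap('wrist','w1')
print(s['eef_pos'],s['tool_rot'],s['force'],m)
print(proj(m,[[.470,-.319,.109],[.470,-.319,.048],[.4775,-.0495,.075]]))
```

```text
[ 0.47010206 -0.31899729  0.24193145] [-2.50246640e-04  9.94153557e-01  1.07974497e-01 -3.88233998e-04] [-0.12157512 -0.13693909 -0.73948837] {'fx': 267.40659458825604, 'fy': 267.40659458825604, 'cx': 254.25058223236658, 'cy': 191.06560798837873, 'dist_coeffs': array([-0.05980358,  0.        ,  0.        ,  0.        ,  0.        ]), 'R': array([[ 2.14269598e-01, -9.76774554e-01,  1.02942680e-04],
       [-9.36702240e-01, -2.05449278e-01,  2.83512799e-01],
       [-2.76906938e-01, -6.08446001e-02, -9.58968447e-01]]), 't': array([-0.41330949,  0.33764297,  0.48889486])}
[[253.27289431 185.04017229]
 [253.44025424 172.18273101]
 [ 23.42642611 122.33878921]]
```

View pics/w1.png

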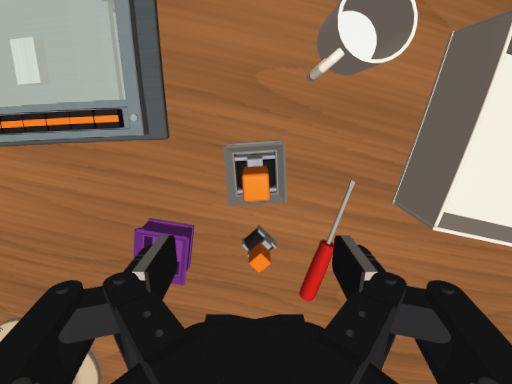

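The roller's block top is bright orange at about (256,188), and the rest's rim spans (224–286, 142–205). I measure both by colour.

Run:
```python
from h import *
m=ctrl.camera_model('wrist');im=cv2.imread('pics/w1.png');hsv=cv2.cvtColor(im,cv2.COLOR_BGR2HSV)
def rect(mask,z):
    c=max(cv2.findContours(mask,cv2.RETR_EXTERNAL,cv2.CHAIN_APPROX_NONE)[0],key=cv2.contourArea)
    P=np.array([at(m,p,z)[:2] for p in c[:,0].astype(float)])
    r=cv2.minAreaRect((P*1000).astype(np.float32)); print(len(c),cv2.boundingRect(c),r)
roi=np.zeros(im.shape[:2],np.uint8);roi[130:212,210:300]=255
top=cv2.inRange(hsv,(5,180,200),(15,255,255))&roi
rect(top,.109)
print(hsv[150,230],hsv[190,256],hsv[169,256],hsv[196,230],hsv[160,284])
g=cv2.inRange(hsv,(0,0,40),(180,70,200))&roi
rect(g,.048)
# strip in wrist picture
roi[:]=0;roi[100:140,0:130]=255
st=cv2.inRange(hsv,(5,150,150),(20,255,255))&roi
c=cv2.findNonZero(st)[:,0].astype(float);P=np.array([at(m,p,.077)[:2] for p in c]);i=P[:,1].argmin()
l=cv2.fitLine((P*1000).astype(np.float32),cv2.DIST_L2,0,.01,.01).ravel();print(l,np.degrees(np.arctan2(l[1],l[0])),P[i])
# strip in top
m=ctrl.camera_model('top');im=cv2.imread('pics/top0.png');hsv=cv2.cvtColor(im,cv2.COLOR_BGR2HSV)
roi[:]=0;roi[200:235,220:315]=255
st=cv2.inRange(hsv,(8,120,150),(20,255,255))&roi;c=cv2.findNonZero(st)[:,0].astype(float);P=np.array([at(m,p,.077)[:2] for p in c]);
h=hsv[215,270];print(h,len(P),cv2.minAreaRect((P*1000).astype(np.float32)))
```

```text
96 (243, 174, 27, 27) ((467.9351501464844, -322.49322509765625), (28.168907165527344, 26.313596725463867), 16.62276268005371)
[18 26 99] [ 14 213 243] [ 12 226 114] [ 18  23 110] [ 18  25 121]
232 (223, 140, 64, 65) ((468.9068298339844, -322.21343994140625), (78.832275390625, 74.63040161132812), 15.84765338897705)
[ 2.3783019e-01 -9.7130674e-01  4.8748276e+02 -9.4049217e+01] -76.241486 [ 0.50058767 -0.16134956]
[ 16 143 198] 309 ((478.03192138671875, -55.635536193847656), (223.1649627685547, 73.0623779296875), 85.87826538085938)
```

Call:
step_arm --commands '[[[-0.002,-0.003,-0.04],3.5],[[-0.002,-0.003,-0.08],3.5],[[-0.002,-0.003,-0.12],3.5],[[-0.002,-0.003,-0.15],3.5],[[-0.002,-0.003,-0.163],3.5],[[-0.002,-0.003,-0.163],3.5]]'

```text
clock: 1.65
eef_pos: [0.4662, -0.3219, 0.0762]
tool_rot: [-0.003, 0.991, 0.137, -0.002]
force: [-0.1, -0.0, 0.4]
opening: 0.0852
```

Call:
step_arm --commands '[[[0,0,0],0],[[0,0,0],0],[[0,0,0],0],[[0,0,0],0],[[0,0,0],0],[[0,0,0],0],[[0,0,0],0],[[0,0,0],0]]' --hand 0 --newtons 80

```text
clock: 2.32
eef_pos: [0.4686, -0.322, 0.0804]
tool_rot: [0.001, 0.99, 0.138, 0.0]
force: [-0.8, 0.1, 6.2]
opening: 0.0272
```

Call:
step_arm --commands '[[[0,0,0.02],0],[[0,0,0.05],0],[[0,0,0.08],0],[[0,0,0.11],0],[[0,0,0.11],0],[[0,0,0.11],0]]'

```text
clock: 2.82
eef_pos: [0.4686, -0.322, 0.1903]
tool_rot: [0.001, 0.99, 0.138, 0.001]
force: [-0.0, 0.2, -6.1]
opening: 0.0272
```

Run:
```python
from h import *
s=ctrl.sense();print(s['eef_pos'],s['tool_rot'],s['force'],s['ft_torque'],s['opening'],s['clock'])
m=ctrl.camera_model('side');snap('side','s2');w=snap('wrist','w2');print(proj(m,[s['eef_pos']]))
im=cv2.imread('pics/s2.png');u,v=proj(m,[s['eef_pos']])[0].astype(int)
c=cv2.resize(im[v-60:v+90,u-60:u+60],(480,600),interpolation=cv2.INTER_CUBIC)
cv2.imwrite('pics/c2.png',c)
```

```text
[ 0.46857397 -0.32199629  0.19034425] [1.03201330e-03 9.90402753e-01 1.38205597e-01 7.31606701e-04] [-0.0184224   0.23289128 -6.10968416] [-0.03536314  0.0024206  -0.02215189] 0.027160638812141917 2.8167
[[337.08063768 130.80198969]]
```

View pics/c2.png

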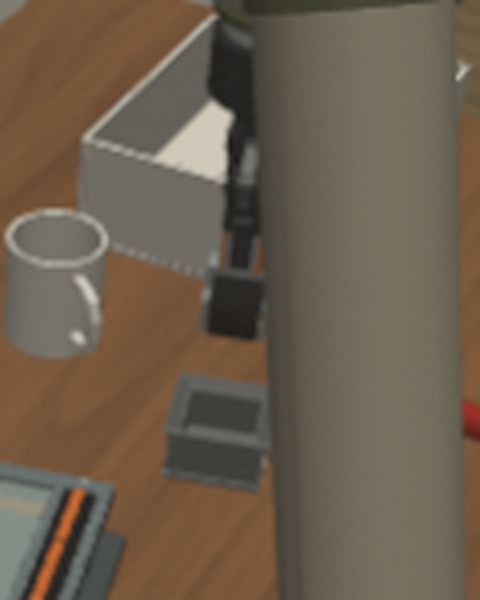

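The roller hangs straight in the jaws and the grey rest is empty below it. Next I move over the -y end of the strip at height and look with the wrist camera.

Call:
step_arm --commands '[[[0.004,0.03,0],-1],[[0.01,0.065,0],-2],[[0.017,0.1,0],-2],[[0.024,0.14,0],-2],[[0.031,0.176,0],-2],[[0.031,0.176,0],-2],[[0.031,0.176,0],-2],[[0.031,0.176,0],-2]]'

```text
clock: 3.58
eef_pos: [0.4991, -0.1459, 0.1882]
tool_rot: [-0.001, 0.993, 0.121, -0.001]
force: [-0.1, -0.2, -3.7]
opening: 0.027
```

Run:
```python
from h import *
s=ctrl.sense();m=ctrl.camera_model('wrist');print(s['eef_pos'],s['tool_rot'],s['force'],s['ft_torque'])
snap('wrist','w3');im=cv2.imread('pics/w3.png');hsv=cv2.cvtColor(im,cv2.COLOR_BGR2HSV)
st=cv2.inRange(hsv,(5,170,120),(20,255,255));n,L,S,C=cv2.connectedComponentsWithStats(st)
for k in range(1,n):
    if S[k,4]>40: print(S[k],C[k])
mid=np.array([.476,-.051]);yv=np.array([-.238,.971]);
q=proj(m,[[*(mid+yv*a),.077] for a in(-.112,-.084,0,.112)]);print(q)
for p in q: cv2.circle(im,tuple(int(v) for v in p),2,(255,0,255),-1)
cv2.imwrite('pics/w3b.png',im)
```

```text
[ 0.49910516 -0.14589726  0.18817985] [-5.10092860e-04  9.92642227e-01  1.21079477e-01 -9.53226755e-04] [-0.07634503 -0.15695309 -3.66478968] [-0.01112216  0.05620272  0.01918455]
[  37  185  181   10 1469] [126.02178353 189.4874064 ]
[ 224  216   62   90 5024] [254.17058121 261.37619427]
[[268.44210916 190.69477236]
 [238.81747036 190.63496023]
 [150.8770913  190.46092941]
 [ 40.67335234 190.2513383 ]]
```

View pics/w3b.png

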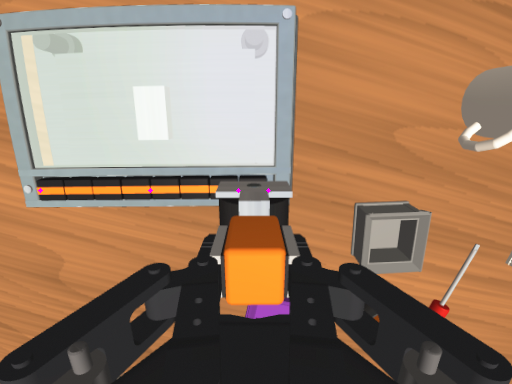

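The wrist view shows the projected strip line on the orange stripe to within about 1 px (ends at u≈40 and 268), with the roller lined up with the strip. Now I feel down on link 1.

Call:
step_arm --commands '[[[0.001,0,-0.01],0],[[0.001,0,-0.018],0],[[0.001,0,-0.024],0],[[0.001,0,-0.026],0],[[0.001,0,-0.026],0],[[0.001,0,-0.026],0]]'

```text
clock: 4.13
eef_pos: [0.5004, -0.1461, 0.1632]
tool_rot: [-0.0, 0.993, 0.121, -0.0]
force: [0.1, 0.4, -3.2]
opening: 0.027
```

Call:
step_arm --commands '[[[0,0,-0.0005],0],[[0,0,-0.001],0],[[0,0,-0.0015],0],[[0,0,-0.002],0],[[0,0,-0.002],0]]'

```text
clock: 4.55
eef_pos: [0.5004, -0.1459, 0.1613]
tool_rot: [-0.0, 0.993, 0.121, 0.0]
force: [-0.4, 0.2, -3.9]
opening: 0.0272
```

Call:
step_arm --commands '[[[0,0,-0.0005],0],[[0,0,-0.001],0],[[0,0,-0.0015],0],[[0,0,-0.002],0],[[0,0,-0.002],0]]'

```text
clock: 4.97
eef_pos: [0.5004, -0.1459, 0.1592]
tool_rot: [-0.0, 0.993, 0.121, -0.0]
force: [-0.1, 0.8, -3.5]
opening: 0.0272
```

Baseline is about -3.6 N. I continue down.

Call:
step_arm --commands '[[[0,0,-0.0005],0],[[0,0,-0.001],0],[[0,0,-0.0015],0],[[0,0,-0.002],0],[[0,0,-0.002],0]]'

```text
clock: 5.38
eef_pos: [0.5004, -0.1459, 0.1572]
tool_rot: [-0.0, 0.993, 0.121, -0.0]
force: [0.3, 0.3, -3.4]
opening: 0.0272
```

Call:
step_arm --commands '[[[0,0,-0.0005],0],[[0,0,-0.001],0],[[0,0,-0.0015],0],[[0,0,-0.0015],0]]'

```text
clock: 5.72
eef_pos: [0.5004, -0.1459, 0.1557]
tool_rot: [-0.0, 0.993, 0.121, -0.0]
force: [0.3, -1.1, -3.3]
opening: 0.0272
```

Call:
step_arm --commands '[[[0,0,-0.0005],0],[[0,0,-0.001],0],[[0,0,-0.0015],0],[[0,0,-0.002],0],[[0,0,-0.002],0]]'

```text
clock: 6.13
eef_pos: [0.5004, -0.1459, 0.1537]
tool_rot: [-0.0, 0.993, 0.121, -0.0]
force: [0.1, 0.1, -4.0]
opening: 0.0274
```

Call:
step_arm --commands '[[[0,0,-0.0005],0],[[0,0,-0.001],0],[[0,0,-0.0015],0],[[0,0,-0.0015],0]]'

```text
clock: 6.47
eef_pos: [0.5004, -0.1459, 0.1522]
tool_rot: [-0.0, 0.993, 0.121, -0.0]
force: [0.2, -0.5, -2.8]
opening: 0.0275
```

Call:
step_arm --commands '[[[0,0,-0.0005],0],[[0,0,-0.001],0],[[0,0,-0.0015],0],[[0,0,-0.0015],0]]'

```text
clock: 6.8
eef_pos: [0.5004, -0.1459, 0.1507]
tool_rot: [-0.0, 0.993, 0.121, -0.0]
force: [-0.3, -0.1, -2.7]
opening: 0.0274
```

Call:
step_arm --commands '[[[0,0,-0.0005],0],[[0,0,-0.001],0],[[0,0,-0.001],0]]'

```text
clock: 7.05
eef_pos: [0.5004, -0.1459, 0.1497]
tool_rot: [-0.0, 0.993, 0.121, -0.0]
force: [-0.5, -0.7, -2.9]
opening: 0.027
```

Call:
step_arm --commands '[[[0,0,-0.0005],0],[[0,0,-0.001],0],[[0,0,-0.0015],0],[[0,0,-0.0015],0]]'

```text
clock: 7.38
eef_pos: [0.5004, -0.1459, 0.1482]
tool_rot: [-0.0, 0.993, 0.121, -0.0]
force: [0.2, -0.2, -3.6]
opening: 0.0272
```

Call:
step_arm --commands '[[[0,0,-0.0005],0],[[0,0,-0.001],0],[[0,0,-0.0015],0],[[0,0,-0.0015],0]]'

```text
clock: 7.72
eef_pos: [0.5005, -0.146, 0.1468]
tool_rot: [0.0, 0.993, 0.121, 0.0]
force: [-1.0, -0.3, -2.7]
opening: 0.0271
```

Call:
step_arm --commands '[[[0,0,-0.0005],0],[[0,0,-0.001],0],[[0,0,-0.0015],0],[[0,0,-0.0015],0]]'

```text
clock: 8.05
eef_pos: [0.5005, -0.146, 0.1455]
tool_rot: [0.0, 0.993, 0.121, 0.0]
force: [-0.9, 0.2, 0.4]
opening: 0.0272
```

```bash
python3 -c "
from h import *
s=ctrl.sense();print(s['force'],s['ft_torque'],s['eef_pos'],s['joint_efforts'])"
```

```text
[-0.90259412  0.22793211  0.42168828] [-0.07445063  0.16954331  0.02929708] [ 0.50050135 -0.14603036  0.14549513] [ 3.01841833e-01 -4.35772991e+01 -1.97280318e+01  1.77365583e-01
 -1.10600882e-01  5.36933312e-04]
```

Contact: about 4 N. I continue pressing link 1 in small steps.

Call:
step_arm --commands '[[[0,0,-0.0005],0],[[0,0,-0.001],0],[[0,0,-0.001],0]]'

```text
clock: 8.3
eef_pos: [0.5005, -0.146, 0.1445]
tool_rot: [0.0, 0.993, 0.121, 0.0]
force: [-1.1, 0.3, 2.7]
opening: 0.0271
```

Call:
step_arm --commands '[[[0,0,-0.0005],0],[[0,0,-0.001],0],[[0,0,-0.001],0]]'

```text
clock: 8.55
eef_pos: [0.5005, -0.146, 0.1435]
tool_rot: [0.0, 0.993, 0.121, 0.0]
force: [-1.1, -1.2, 4.4]
opening: 0.0269
```

Call:
step_arm --commands '[[[0,0,-0.0005],0],[[0,0,-0.0005],0]]'

```text
clock: 8.72
eef_pos: [0.5005, -0.146, 0.143]
tool_rot: [0.0, 0.993, 0.121, 0.0]
force: [-1.9, -1.5, 4.8]
opening: 0.0273
```

Call:
step_arm --commands '[[[0,0,-0.0005],0],[[0,0,-0.001],0],[[0,0,-0.001],0]]'

```text
clock: 8.97
eef_pos: [0.5005, -0.146, 0.142]
tool_rot: [0.0, 0.993, 0.121, 0.0]
force: [-1.3, -0.3, 4.9]
opening: 0.0274
```

Call:
step_arm --commands '[[[0,0,-0.0005],0],[[0,0,-0.001],0],[[0,0,-0.001],0]]'

```text
clock: 9.22
eef_pos: [0.5005, -0.146, 0.141]
tool_rot: [0.0, 0.993, 0.121, 0.0]
force: [-1.3, -0.2, 5.0]
opening: 0.0277
```

Call:
step_arm --commands '[[[0,0,-0.0005],0],[[0,0,-0.0005],0]]'

```text
clock: 9.38
eef_pos: [0.5005, -0.146, 0.1405]
tool_rot: [0.0, 0.993, 0.121, 0.0]
force: [-0.8, -1.3, 5.1]
opening: 0.0269
```

Call:
step_arm --commands '[[[0,0,-0.0005],0],[[0,0,-0.001],0],[[0,0,-0.001],0]]'

```text
clock: 9.63
eef_pos: [0.5005, -0.146, 0.1395]
tool_rot: [0.0, 0.993, 0.121, 0.0]
force: [-0.8, 0.1, 5.4]
opening: 0.027
```

Call:
step_arm --commands '[[[0,0,-0.0005],0],[[0,0,-0.0005],0]]'

```text
clock: 9.8
eef_pos: [0.5006, -0.1461, 0.1392]
tool_rot: [0.0, 0.993, 0.121, 0.0]
force: [-1.2, -0.4, 7.6]
opening: 0.0272
```

Call:
step_arm --commands '[[[0,0,-0.0005],0],[[0,0,-0.0005],0]]'

```text
clock: 9.97
eef_pos: [0.5006, -0.1461, 0.1387]
tool_rot: [0.0, 0.993, 0.121, 0.0]
force: [-3.3, -0.7, 7.3]
opening: 0.0271
```

Call:
step_arm --commands '[[[0,0,-0.0005],0],[[0,0,-0.0005],0]]'

```text
clock: 10.13
eef_pos: [0.5007, -0.1462, 0.1384]
tool_rot: [0.0, 0.993, 0.121, 0.0]
force: [-2.4, -0.9, 8.1]
opening: 0.0273
```

Call:
step_arm --commands '[[[0,0,-0.0005],0],[[0,0,-0.0005],0]]'

```text
clock: 10.3
eef_pos: [0.5007, -0.1462, 0.138]
tool_rot: [0.001, 0.993, 0.121, 0.001]
force: [-3.1, -0.7, 8.1]
opening: 0.0268
```

Call:
step_arm --commands '[[[0,0,-0.0005],0],[[0,0,-0.0005],0]]'

```text
clock: 10.47
eef_pos: [0.5007, -0.1463, 0.1376]
tool_rot: [0.001, 0.993, 0.121, 0.001]
force: [-1.9, -1.8, 9.9]
opening: 0.0272
```

Call:
step_arm --commands '[[[0,0,-0.0005],0],[[0,0,-0.0005],0]]'

```text
clock: 10.63
eef_pos: [0.5008, -0.1464, 0.1372]
tool_rot: [0.001, 0.993, 0.121, 0.001]
force: [-1.7, -1.4, 10.6]
opening: 0.0273
```

Run:
```python
from h import *
s=ctrl.sense();print(s['force'],s['ft_torque'],s['eef_pos'],s['tool_rot'])
snap('wrist','w4');a=cv2.imread('pics/w4.png')[150:320,130:330]
cv2.imwrite('pics/w4c.png',cv2.resize(a,None,fx=3.5,fy=3.5,interpolation=cv2.INTER_CUBIC))
```

```text
[-1.74235946 -1.3554357  10.63369373] [-0.3154511   0.51987226  0.00638021] [ 0.5007757  -0.14635573  0.13718491] [7.76591148e-04 9.92670720e-01 1.20846246e-01 6.51042405e-04]
```

View pics/w4c.png

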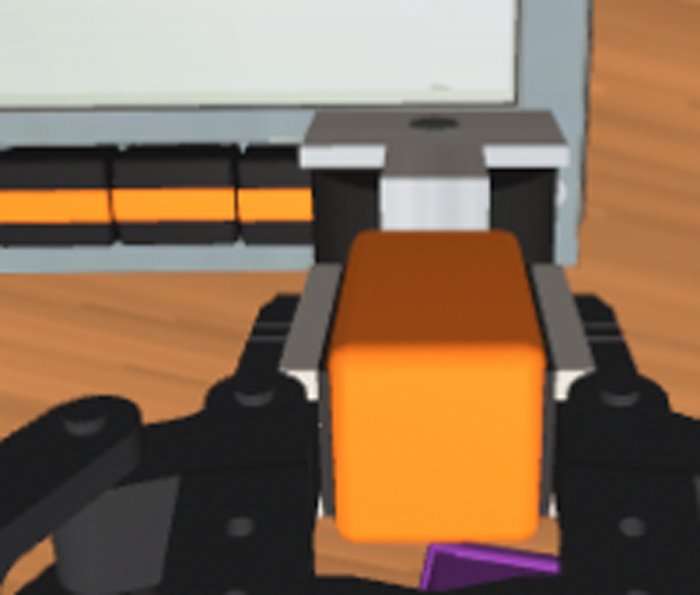

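The roller is upright and squarely over the strip, and the fork covers link 1. Net force is about 14 N and link 1 has gone down about 4 mm and stopped. This end lies about 4.5 mm low, so the strip probably rises toward +y. I roll in short steps and watch the force.

Call:
step_arm --commands '[[[-0.0008,0.0034,0.0001],0],[[-0.0017,0.0068,0.0002],0],[[-0.0025,0.0102,0.0003],0],[[-0.0033,0.0136,0.0003],0]]'

```text
clock: 11.02
eef_pos: [0.4977, -0.1333, 0.1378]
tool_rot: [0.002, 0.993, 0.121, 0.001]
force: [-1.9, -2.7, 12.2]
opening: 0.0271
```

Call:
step_arm --commands '[[[-0.0008,0.0034,0.0001],0],[[-0.0017,0.0068,0.0002],0],[[-0.0025,0.0102,0.0003],0],[[-0.0033,0.0136,0.0003],0]]'

```text
clock: 11.35
eef_pos: [0.4943, -0.1193, 0.1382]
tool_rot: [0.001, 0.993, 0.121, 0.001]
force: [-3.5, -2.8, 13.9]
opening: 0.0275
```

Call:
step_arm --commands '[[[-0.0008,0.0034,0.0004],0],[[-0.0017,0.0068,0.0006],0],[[-0.0025,0.0102,0.0008],0],[[-0.0033,0.0136,0.001],0]]'

```text
clock: 11.68
eef_pos: [0.4912, -0.1061, 0.1394]
tool_rot: [0.002, 0.993, 0.121, 0.001]
force: [-3.1, -3.3, 12.5]
opening: 0.0272
```

Call:
step_arm --commands '[[[-0.0008,0.0034,0.0002],0],[[-0.0017,0.0068,0.0003],0],[[-0.0025,0.0102,0.0004],0],[[-0.0033,0.0136,0.0005],0]]'

```text
clock: 12.02
eef_pos: [0.4878, -0.092, 0.1398]
tool_rot: [0.001, 0.993, 0.121, 0.001]
force: [-3.8, -2.2, 15.6]
opening: 0.0269
```

Call:
step_arm --commands '[[[-0.0008,0.0034,0.0008],0],[[-0.0017,0.0068,0.001],0],[[-0.0025,0.0102,0.0011],0],[[-0.0033,0.0136,0.0013],0]]'

```text
clock: 12.35
eef_pos: [0.4847, -0.0788, 0.1411]
tool_rot: [0.002, 0.993, 0.121, 0.001]
force: [-2.0, -2.5, 13.5]
opening: 0.027
```

Call:
step_arm --commands '[[[-0.0008,0.0034,0.0002],0],[[-0.0017,0.0068,0.0004],0],[[-0.0025,0.0102,0.0005],0],[[-0.0033,0.0136,0.0006],0]]'

```text
clock: 12.68
eef_pos: [0.4813, -0.0647, 0.1415]
tool_rot: [0.001, 0.993, 0.121, 0.001]
force: [-2.3, -2.4, 13.6]
opening: 0.0274
```

Call:
step_arm --commands '[[[-0.0008,0.0034,0.0004],0],[[-0.0017,0.0068,0.0005],0],[[-0.0025,0.0102,0.0007],0],[[-0.0033,0.0136,0.0008],0]]'

```text
clock: 13.02
eef_pos: [0.4782, -0.0515, 0.1424]
tool_rot: [0.001, 0.993, 0.121, 0.001]
force: [-2.7, -3.0, 12.5]
opening: 0.0271
```

Call:
step_arm --commands '[[[-0.0008,0.0034,0.0002],0],[[-0.0017,0.0068,0.0003],0],[[-0.0025,0.0102,0.0005],0],[[-0.0033,0.0136,0.0006],0]]'

```text
clock: 13.35
eef_pos: [0.4747, -0.0373, 0.1429]
tool_rot: [0.001, 0.993, 0.121, 0.001]
force: [-1.9, -0.9, 13.1]
opening: 0.0272
```

Call:
step_arm --commands '[[[-0.0008,0.0034,0.0003],0],[[-0.0017,0.0068,0.0004],0],[[-0.0025,0.0102,0.0006],0],[[-0.0033,0.0136,0.0007],0]]'

```text
clock: 13.68
eef_pos: [0.4717, -0.0242, 0.1436]
tool_rot: [0.001, 0.993, 0.121, 0.002]
force: [-1.2, -2.7, 11.3]
opening: 0.0272
```

Call:
step_arm --commands '[[[-0.0008,0.0034,0.0002],0],[[-0.0017,0.0068,0.0003],0],[[-0.0025,0.0102,0.0004],0],[[-0.0033,0.0136,0.0006],0]]'

```text
clock: 14.02
eef_pos: [0.4681, -0.01, 0.1439]
tool_rot: [0.001, 0.993, 0.121, 0.001]
force: [-0.9, -1.4, 11.2]
opening: 0.0269
```

Call:
step_arm --commands '[[[-0.0008,0.0034,0.0001],0],[[-0.0017,0.0068,0.0002],0],[[-0.0025,0.0102,0.0003],0],[[-0.0033,0.0136,0.0004],0]]'

```text
clock: 14.35
eef_pos: [0.4651, 0.0031, 0.1444]
tool_rot: [0.001, 0.993, 0.121, 0.002]
force: [-0.0, -2.3, 10.6]
opening: 0.0274
```

Call:
step_arm --commands '[[[-0.0008,0.0034,0.0001],0],[[-0.0017,0.0068,0.0002],0],[[-0.0025,0.0102,0.0003],0],[[-0.0033,0.0136,0.0004],0]]'

```text
clock: 14.68
eef_pos: [0.4614, 0.0173, 0.1446]
tool_rot: [0.0, 0.993, 0.121, 0.001]
force: [-1.3, -0.5, 9.6]
opening: 0.0272
```

Call:
step_arm --commands '[[[-0.0008,0.0034,-0.0002],0],[[-0.0017,0.0068,-0.0002],0],[[-0.0025,0.0102,-0.0001],0],[[-0.0033,0.0136,0],0]]'

```text
clock: 15.02
eef_pos: [0.4585, 0.0304, 0.1447]
tool_rot: [0.001, 0.993, 0.121, 0.002]
force: [-0.7, -2.1, 9.0]
opening: 0.0271
```

Call:
step_arm --commands '[[[-0.0008,0.0034,0.0001],0],[[-0.0017,0.0068,0.0001],0],[[-0.0025,0.0102,0.0002],0],[[-0.0033,0.0136,0.0002],0]]'

```text
clock: 15.35
eef_pos: [0.4548, 0.0446, 0.1447]
tool_rot: [0.0, 0.993, 0.121, 0.001]
force: [-1.4, -0.7, 9.3]
opening: 0.0271
```

Call:
step_arm --commands '[[[-0.0008,0.0034,0],0],[[-0.0017,0.0068,0.0001],0],[[-0.0024,0.01,0.0002],0],[[-0.0024,0.01,0.0002],0]]'

```text
clock: 15.68
eef_pos: [0.4521, 0.055, 0.1448]
tool_rot: [-0.0, 0.993, 0.121, 0.001]
force: [-1.9, 0.4, 8.5]
opening: 0.0272
```

The wheel is at link 8, rolled about 207 mm, at about 12 N. I press to about 15 N and roll back as a check pass.

Call:
step_arm --commands '[[[0,0,-0.0005],0],[[0,0,-0.001],0],[[0,0,-0.001],0]]'

```text
clock: 15.93
eef_pos: [0.4523, 0.0547, 0.1439]
tool_rot: [-0.0, 0.993, 0.121, 0.001]
force: [-1.1, 0.4, 11.4]
opening: 0.027
```

Call:
step_arm --commands '[[[0.0008,-0.0034,0],0],[[0.0017,-0.0068,0],0],[[0.0025,-0.0102,-0.0001],0],[[0.0033,-0.0136,-0.0002],0]]'

```text
clock: 16.27
eef_pos: [0.4556, 0.0409, 0.1438]
tool_rot: [0.0, 0.993, 0.121, 0.001]
force: [-1.3, -0.0, 11.0]
opening: 0.0272
```

Call:
step_arm --commands '[[[0.0011,-0.0045,0],0],[[0.0022,-0.009,0],0],[[0.0033,-0.0136,0],0],[[0.0044,-0.0181,-0.0001],0],[[0.0055,-0.0226,-0.0002],0],[[0.0066,-0.0272,-0.0002],0]]'

```text
clock: 16.77
eef_pos: [0.4623, 0.0135, 0.1437]
tool_rot: [0.0, 0.993, 0.121, 0.001]
force: [-0.9, 0.1, 12.8]
opening: 0.0274
```

Call:
step_arm --commands '[[[0.0011,-0.0045,0],0],[[0.0022,-0.009,-0.0001],0],[[0.0033,-0.0136,-0.0002],0],[[0.0044,-0.0181,-0.0002],0],[[0.0055,-0.0226,-0.0003],0],[[0.0066,-0.0272,-0.0004],0]]'

```text
clock: 17.27
eef_pos: [0.469, -0.0137, 0.1434]
tool_rot: [0.0, 0.993, 0.121, 0.001]
force: [-1.3, -0.8, 12.8]
opening: 0.0275
```

Net force is a steady ~16 N, so I carry on back.

Call:
step_arm --commands '[[[0.0011,-0.0045,-0.0001],0],[[0.0022,-0.009,-0.0002],0],[[0.0033,-0.0136,-0.0003],0],[[0.0044,-0.0181,-0.0005],0],[[0.0055,-0.0226,-0.0006],0],[[0.0066,-0.0272,-0.0007],0]]'

```text
clock: 17.77
eef_pos: [0.4757, -0.041, 0.1428]
tool_rot: [0.0, 0.993, 0.121, 0.001]
force: [-2.0, 0.0, 12.1]
opening: 0.0271
```

Call:
step_arm --commands '[[[0.0011,-0.0045,-0.0002],0],[[0.0022,-0.009,-0.0004],0],[[0.0033,-0.0136,-0.0006],0],[[0.0044,-0.0181,-0.0008],0],[[0.0055,-0.0226,-0.001],0],[[0.0066,-0.0272,-0.0012],0]]'

```text
clock: 18.27
eef_pos: [0.4824, -0.0683, 0.1417]
tool_rot: [0.001, 0.993, 0.121, 0.001]
force: [-0.6, 0.5, 12.3]
opening: 0.0274
```

Call:
step_arm --commands '[[[0.0011,-0.0045,-0.0002],0],[[0.0022,-0.009,-0.0005],0],[[0.0033,-0.0136,-0.0007],0],[[0.0044,-0.0181,-0.001],0],[[0.0055,-0.0226,-0.0012],0],[[0.0066,-0.0272,-0.0014],0]]'

```text
clock: 18.77
eef_pos: [0.4891, -0.0956, 0.1403]
tool_rot: [0.001, 0.993, 0.121, 0.002]
force: [-0.1, -0.0, 11.3]
opening: 0.027
```

Call:
step_arm --commands '[[[0.0011,-0.0045,-0.0002],0],[[0.0022,-0.009,-0.0005],0],[[0.0033,-0.0136,-0.0008],0],[[0.0044,-0.0181,-0.0011],0],[[0.0055,-0.0226,-0.0014],0],[[0.0066,-0.0272,-0.0017],0]]'

```text
clock: 19.27
eef_pos: [0.4958, -0.1228, 0.1386]
tool_rot: [0.001, 0.993, 0.121, 0.002]
force: [0.0, -0.1, 11.3]
opening: 0.0272
```

Call:
step_arm --commands '[[[0.0011,-0.0045,-0.0004],0],[[0.0022,-0.009,-0.0008],0],[[0.0033,-0.0136,-0.0012],0],[[0.0044,-0.0181,-0.0016],0],[[0.0055,-0.0226,-0.0019],0],[[0.0066,-0.0272,-0.0021],0]]'

```text
clock: 19.77
eef_pos: [0.5024, -0.1501, 0.1365]
tool_rot: [0.001, 0.993, 0.121, 0.002]
force: [0.2, 0.9, 10.6]
opening: 0.0272
```

Call:
step_arm --commands '[[[0,0,0.02],0],[[0,0,0.055],0],[[-0.008,-0.04,0.055],1],[[-0.015,-0.075,0.055],2],[[-0.023,-0.11,0.055],2],[[-0.03,-0.148,0.055],2],[[-0.034,-0.172,0.055],2],[[-0.034,-0.172,0.055],2],[[-0.034,-0.172,0.055],2]]'

```text
clock: 20.52
eef_pos: [0.4667, -0.3221, 0.189]
tool_rot: [-0.001, 0.991, 0.137, -0.001]
force: [-0.1, 0.6, -3.1]
opening: 0.0273
```

Run:
```python
from h import *
s=ctrl.sense();print(s['eef_pos'],s['tool_rot'],s['force'])
snap('wrist','w5');im=cv2.imread('pics/w5.png')
a=cv2.resize(im[60:310,0:340],None,fx=2.2,fy=2.2,interpolation=cv2.INTER_CUBIC)
cv2.imwrite('pics/w5c.png',a)
```

```text
[ 0.46670688 -0.32207359  0.18895903] [-1.28055758e-03  9.90556770e-01  1.37096157e-01 -5.37497747e-04] [-0.13731724  0.64237852 -3.13761353]
```

View pics/w5c.png

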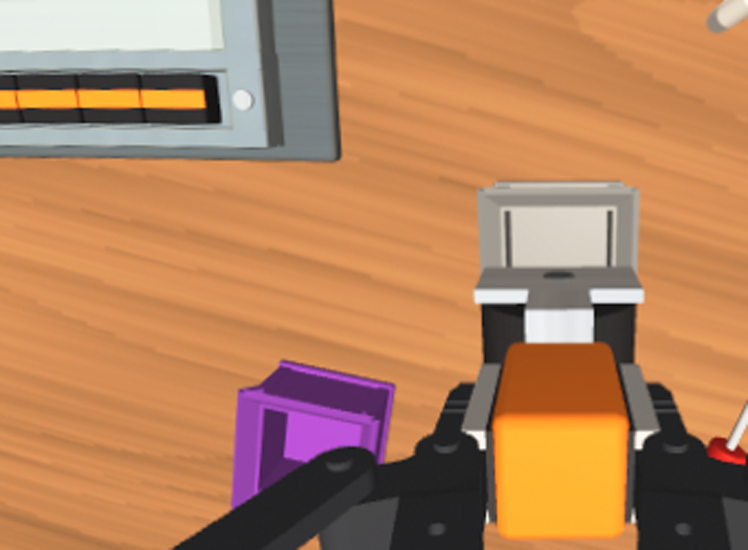

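The links near this end look level. The roller lines up with its rest, and measured x is about 2 mm short of the grasp pose, so I correct that while lowering.

Call:
step_arm --commands '[[[0.002,0,-0.02],0],[[0.002,0,-0.045],0],[[0.002,0,-0.055],0],[[0.002,0,-0.055],0],[[0.002,0,-0.055],0]]'

```text
clock: 20.98
eef_pos: [0.4696, -0.3208, 0.1356]
tool_rot: [-0.0, 0.99, 0.139, -0.0]
force: [-0.3, -0.2, -3.4]
opening: 0.0273
```

Call:
step_arm --commands '[[[0,0,-0.006],0],[[0,0,-0.012],0],[[0,0,-0.018],0],[[0,0,-0.024],0],[[0,0,-0.024],0]]'

```text
clock: 21.4
eef_pos: [0.4689, -0.3211, 0.1101]
tool_rot: [-0.001, 0.99, 0.138, -0.001]
force: [0.1, 0.3, -3.7]
opening: 0.027
```

Call:
step_arm --commands '[[[0,0,-0.006],0],[[0,0,-0.012],0],[[0,0,-0.018],0],[[0,0,-0.024],0],[[0,0,-0.026],0],[[0,0,-0.026],0]]'

```text
clock: 21.9
eef_pos: [0.4691, -0.3213, 0.0846]
tool_rot: [-0.001, 0.99, 0.138, -0.0]
force: [-0.1, -0.2, -3.6]
opening: 0.0271
```

Call:
step_arm --commands '[[[0,0,-0.002],0],[[0,0,-0.003],0],[[0,0,-0.004],0],[[0,0,-0.004],0]]'

```text
clock: 22.23
eef_pos: [0.4693, -0.3215, 0.0813]
tool_rot: [-0.0, 0.99, 0.138, 0.0]
force: [0.4, 1.2, -3.7]
opening: 0.0269
```

Call:
step_arm --commands '[[[0,0,-0.001],0],[[0,0,-0.0015],0],[[0,0,-0.0015],0]]'

```text
clock: 22.48
eef_pos: [0.4695, -0.3218, 0.0805]
tool_rot: [0.001, 0.99, 0.138, 0.0]
force: [0.1, 1.1, 2.5]
opening: 0.0271
```

Call:
step_arm --commands '[[[0,0,-0.001],0],[[0,0,-0.001],0]]'

```text
clock: 22.65
eef_pos: [0.4696, -0.3218, 0.0804]
tool_rot: [0.001, 0.99, 0.138, 0.001]
force: [-2.7, 2.2, 10.8]
opening: 0.0272
```

The wheel is on the floor at the same height as at the grasp. I release it and retreat upward.

Call:
step_arm --commands '[[[0,0,0.0015],0],[[0,0,0.0015],0],[[0,0,0.0015],0],[[0,0,0.0015],0],[[0,0,0.0015],0],[[0,0,0.0015],0],[[0,0,0.0015],0],[[0,0,0.0015],0]]' --hand 1

```text
clock: 23.32
eef_pos: [0.4693, -0.3215, 0.0803]
tool_rot: [-0.0, 0.99, 0.138, -0.0]
force: [0.5, -0.0, -0.1]
opening: 0.085
```

Call:
step_arm --commands '[[[0,0,0.01],0],[[0,0,0.03],0],[[0,0,0.06],0],[[0,0,0.1],0],[[0,0,0.14],0],[[0,0,0.16],0],[[0,0,0.16],0]]'

```text
clock: 23.9
eef_pos: [0.4704, -0.3225, 0.2464]
tool_rot: [0.004, 0.99, 0.138, 0.003]
force: [0.1, -0.6, 1.0]
opening: 0.0854
```

Call:
step_arm --commands '[[[0,0.035,0],0],[[0,0.07,0],0],[[-0.01,0.11,0],0],[[-0.02,0.15,0],0],[[-0.03,0.19,0],0],[[-0.04,0.23,0],0],[[-0.05,0.265,0],0],[[-0.05,0.265,0],0],[[-0.05,0.265,0],0]]'

```text
clock: 24.65
eef_pos: [0.4187, -0.0551, 0.2405]
tool_rot: [0.0, 0.99, 0.14, 0.0]
force: [0.3, -0.3, 0.1]
opening: 0.0852
```

Run:
```python
from h import *
s=ctrl.sense();print(s['eef_pos'],s['force'],s['clock'])
snap('wrist','w6');snap('side','s6');im=cv2.imread('pics/w6.png');b=cv2.imread('pics/s6.png')
a=cv2.resize(im[60:260],(800,312),interpolation=cv2.INTER_CUBIC)
c=cv2.resize(b[140:280,190:420],(460,280),interpolation=cv2.INTER_CUBIC)
o=np.zeros((592,800,3),np.uint8);o[:312]=a;o[312:,:460]=c;cv2.imwrite('pics/f.png',o)
```

```text
[ 0.41871475 -0.0551113   0.24054096] [ 0.31805464 -0.33509127  0.05979829] 24.65
```

View pics/f.png

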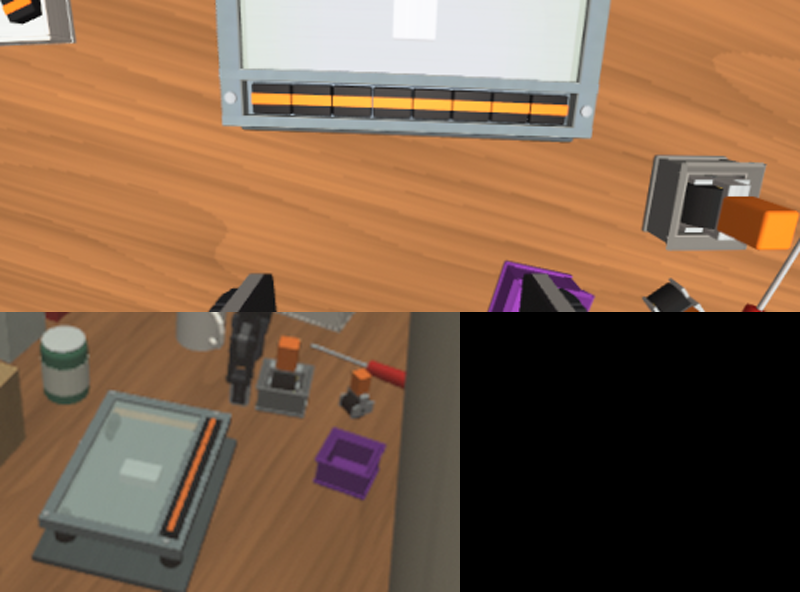

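The strip's stripe runs straight and level over all eight links, and the roller stands upright in its grey rest. The gripper is clear, so I hand the job in.

```bash
python3 -c "
from plant import ctrl
print(ctrl.job_done())"
```

```text
the job is handed in; nothing more can be done
None
```

I rolled the whole strip, put the roller back in its rest and handed the job in at about 25 s of the 72 s. The handover gives no verdict, so what follows is from my own readings and pictures.

- **Rolling:** I felt link 1 go down about 4 mm at about 9 N and stop. Then I rolled about 207 mm toward +y and about 210 mm back. Measured contact force was about 12–19 N on the way out and 14–16 N on the way back, against the 25 N limit. Force is read only at the end of each move, so brief peaks in between were not seen.
- **Strip:** In the last wrist picture all eight links look level, but there is no direct reading of how deep each one sits. Link 8 had about 12 N on the way out, and I then pressed it to about 15 N before turning back.
- **Roller:** It slid freely into the rest and reached the floor at the same TCP height as at the grasp (0.0804 m). The final picture shows it upright with the gripper well clear.
- **Bystanders:** Those visible in the last pictures look unmoved. I did not measure their positions again.
- **What disagreed:** The top and wrist cameras differed by about 3 mm on the rest and strip positions. I grasped by the wrist view and used a point between the two for the strip. Near the strip's ends the panel seemed softer (about 2–3 N per mm) than the stated 6 N per mm.

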